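Load the press jig with rollers in reverse order

TASK

Move the four transport rollers from the coloured saddles of the dark steel delivery rack to the black nests of the aluminium press jig in reverse order: the roller that now lies nearest the robot goes into the jig's farthest nest, and so on, until the farthest one lies in the nearest nest. Lower each roller gently, without dropping it, so that both shaft ends rest fully in their V rests with the sleeve between them, and leave the grease jar standing where it is.

Things in the scene. Friction and masses are not known exactly. Their poses are not given: they have to be found in the camera images.
- roller_red: Loose transport roller, about 0.2 kg: red rubber sleeve 32 mm in diameter, 70 mm long, on a steel shaft 12 mm in diameter, 130 mm long (30 mm bare at each end). Lies level in the red saddle at the start. Origin: on its axis at mid-length; y runs along the axis (x, z turn as it rolls). Grip the middle of the sleeve from above.
- roller_yellow: Loose transport roller, about 0.2 kg: yellow rubber sleeve 32 mm in diameter, 70 mm long, on a steel shaft 12 mm in diameter, 130 mm long (30 mm bare at each end). Lies level in the yellow saddle at the start. Origin: on its axis at mid-length; y runs along the axis (x, z turn as it rolls). Grip the middle of the sleeve from above.
- roller_green: Loose transport roller, about 0.2 kg: green rubber sleeve 32 mm in diameter, 70 mm long, on a steel shaft 12 mm in diameter, 130 mm long (30 mm bare at each end). Lies level in the green saddle at the start. Origin: on its axis at mid-length; y runs along the axis (x, z turn as it rolls). Grip the middle of the sleeve from above.
- roller_blue: Loose transport roller, about 0.2 kg: blue rubber sleeve 32 mm in diameter, 70 mm long, on a steel shaft 12 mm in diameter, 130 mm long (30 mm bare at each end). Lies level in the blue saddle at the start. Origin: on its axis at mid-length; y runs along the axis (x, z turn as it rolls). Grip the middle of the sleeve from above.
- saddle_red: Fixed red saddle on the dark steel delivery rack, holding the red roller at first; it stays, so it still shows the starting order. Four saddles in one row, 70 mm apart, colours in any order. V rests as on the jig. Origin: centre of its underside, on the 12 mm thick deck; x along the row, away from the robot, y along the roller, whose axis lies 38.5 mm above the origin.
- saddle_yellow: Fixed yellow saddle on the dark steel delivery rack, holding the yellow roller at first; it stays, so it still shows the starting order. Four saddles in one row, 70 mm apart, colours in any order. V rests as on the jig. Origin: centre of its underside, on the 12 mm thick deck; x along the row, away from the robot, y along the roller, whose axis lies 38.5 mm above the origin.
- saddle_green: Fixed green saddle on the dark steel delivery rack, holding the green roller at first; it stays, so it still shows the starting order. Four saddles in one row, 70 mm apart, colours in any order. V rests as on the jig. Origin: centre of its underside, on the 12 mm thick deck; x along the row, away from the robot, y along the roller, whose axis lies 38.5 mm above the origin.
- saddle_blue: Fixed blue saddle on the dark steel delivery rack, holding the blue roller at first; it stays, so it still shows the starting order. Four saddles in one row, 70 mm apart, colours in any order. V rests as on the jig. Origin: centre of its underside, on the 12 mm thick deck; x along the row, away from the robot, y along the roller, whose axis lies 38.5 mm above the origin.
- jig: Fixed aluminium plate 300x150x12 mm on the table with 4 black nests in a row at x=-105,-35,35,105 mm. Each: two V rests (90 deg, 40 mm mouth, 10 mm thick) at y=-50 and 50 mm, nothing between them. Origin: centre of underside; x along the row, away from the robot, y along nested rollers. Seated axis 50.5 mm, V tops 62 mm above origin. Left or right of the rack, each turned up to 0.3 rad.
- jar: Loose upright grease jar, white with a green cap, 50 mm in diameter, 65 mm high, a bystander beyond rack and jig; origin: centre of its underside. Leave it standing. (Other bystanders: a screwdriver on the table about 0.47 m to the left and a blue bin, 60 mm high, 0.5 m to the right.)
Not all that is in view belongs to the job. Leave any pink or white look-alike of the roller_red alone. What is shaped like the roller_green but pink or white is not meant.

How it is judged (in metres and radians):
At the end, for the whole second after the job is handed in: Each roller rests in its own nest: within 8 mm along the row, 14 mm along the shaft, 5 mm in height, 0.12 rad of the jig's y; along the jig's x they lie in the reverse order of the like-coloured saddles along the rack; all at rest and released ((x of roller_red in the frame of jig between -0.113 and -0.097 m or x of roller_red in the frame of jig between -0.043 and -0.027 m or x of roller_red in the frame of jig between 0.027 and 0.043 m or x of roller_red in the frame of jig between 0.097 and 0.113 m) and y of roller_red in the frame of jig between -0.014 and 0.014 m and z of roller_red in the frame of jig between 0.0455 and 0.0555 m and angle between the y axis of each of roller_red, roller_yellow, roller_green, roller_blue and the y axis of jig, either way round below 0.12 rad and linear speed of each of roller_red, roller_yellow, roller_green, roller_blue below 0.02 m/s and angular speed of each of roller_red, roller_yellow, roller_green, roller_blue below 0.5 rad/s and (x of roller_yellow in the frame of jig between -0.113 and -0.097 m or x of roller_yellow in the frame of jig between -0.043 and -0.027 m or x of roller_yellow in the frame of jig between 0.027 and 0.043 m or x of roller_yellow in the frame of jig between 0.097 and 0.113 m) and y of roller_yellow in the frame of jig between -0.014 and 0.014 m and z of roller_yellow in the frame of jig between 0.0455 and 0.0555 m and (x of roller_green in the frame of jig between -0.113 and -0.097 m or x of roller_green in the frame of jig between -0.043 and -0.027 m or x of roller_green in the frame of jig between 0.027 and 0.043 m or x of roller_green in the frame of jig between 0.097 and 0.113 m) and y of roller_green in the frame of jig between -0.014 and 0.014 m and z of roller_green in the frame of jig between 0.0455 and 0.0555 m and (x of roller_blue in the frame of jig between -0.113 and -0.097 m or x of roller_blue in the frame of jig between -0.043 and -0.027 m or x of roller_blue in the frame of jig between 0.027 and 0.043 m or x of roller_blue in the frame of jig between 0.097 and 0.113 m) and y of roller_blue in the frame of jig between -0.014 and 0.014 m and z of roller_blue in the frame of jig between 0.0455 and 0.0555 m and ((x of saddle_red in the frame of saddle_yellow below 0 m and ((x of roller_red in the frame of jig above -0.07 m and x of roller_yellow in the frame of jig below -0.07 m) or (x of roller_red in the frame of jig above 0 m and x of roller_yellow in the frame of jig below 0 m) or (x of roller_red in the frame of jig above 0.07 m and x of roller_yellow in the frame of jig below 0.07 m))) or (x of saddle_red in the frame of saddle_yellow above 0 m and ((x of roller_yellow in the frame of jig above -0.07 m and x of roller_red in the frame of jig below -0.07 m) or (x of roller_yellow in the frame of jig above 0 m and x of roller_red in the frame of jig below 0 m) or (x of roller_yellow in the frame of jig above 0.07 m and x of roller_red in the frame of jig below 0.07 m)))) and ((x of saddle_red in the frame of saddle_green below 0 m and ((x of roller_red in the frame of jig above -0.07 m and x of roller_green in the frame of jig below -0.07 m) or (x of roller_red in the frame of jig above 0 m and x of roller_green in the frame of jig below 0 m) or (x of roller_red in the frame of jig above 0.07 m and x of roller_green in the frame of jig below 0.07 m))) or (x of saddle_red in the frame of saddle_green above 0 m and ((x of roller_green in the frame of jig above -0.07 m and x of roller_red in the frame of jig below -0.07 m) or (x of roller_green in the frame of jig above 0 m and x of roller_red in the frame of jig below 0 m) or (x of roller_green in the frame of jig above 0.07 m and x of roller_red in the frame of jig below 0.07 m)))) and ((x of saddle_red in the frame of saddle_blue below 0 m and ((x of roller_red in the frame of jig above -0.07 m and x of roller_blue in the frame of jig below -0.07 m) or (x of roller_red in the frame of jig above 0 m and x of roller_blue in the frame of jig below 0 m) or (x of roller_red in the frame of jig above 0.07 m and x of roller_blue in the frame of jig below 0.07 m))) or (x of saddle_red in the frame of saddle_blue above 0 m and ((x of roller_blue in the frame of jig above -0.07 m and x of roller_red in the frame of jig below -0.07 m) or (x of roller_blue in the frame of jig above 0 m and x of roller_red in the frame of jig below 0 m) or (x of roller_blue in the frame of jig above 0.07 m and x of roller_red in the frame of jig below 0.07 m)))) and ((x of saddle_yellow in the frame of saddle_green below 0 m and ((x of roller_yellow in the frame of jig above -0.07 m and x of roller_green in the frame of jig below -0.07 m) or (x of roller_yellow in the frame of jig above 0 m and x of roller_green in the frame of jig below 0 m) or (x of roller_yellow in the frame of jig above 0.07 m and x of roller_green in the frame of jig below 0.07 m))) or (x of saddle_yellow in the frame of saddle_green above 0 m and ((x of roller_green in the frame of jig above -0.07 m and x of roller_yellow in the frame of jig below -0.07 m) or (x of roller_green in the frame of jig above 0 m and x of roller_yellow in the frame of jig below 0 m) or (x of roller_green in the frame of jig above 0.07 m and x of roller_yellow in the frame of jig below 0.07 m)))) and ((x of saddle_yellow in the frame of saddle_blue below 0 m and ((x of roller_yellow in the frame of jig above -0.07 m and x of roller_blue in the frame of jig below -0.07 m) or (x of roller_yellow in the frame of jig above 0 m and x of roller_blue in the frame of jig below 0 m) or (x of roller_yellow in the frame of jig above 0.07 m and x of roller_blue in the frame of jig below 0.07 m))) or (x of saddle_yellow in the frame of saddle_blue above 0 m and ((x of roller_blue in the frame of jig above -0.07 m and x of roller_yellow in the frame of jig below -0.07 m) or (x of roller_blue in the frame of jig above 0 m and x of roller_yellow in the frame of jig below 0 m) or (x of roller_blue in the frame of jig above 0.07 m and x of roller_yellow in the frame of jig below 0.07 m)))) and ((x of saddle_green in the frame of saddle_blue below 0 m and ((x of roller_green in the frame of jig above -0.07 m and x of roller_blue in the frame of jig below -0.07 m) or (x of roller_green in the frame of jig above 0 m and x of roller_blue in the frame of jig below 0 m) or (x of roller_green in the frame of jig above 0.07 m and x of roller_blue in the frame of jig below 0.07 m))) or (x of saddle_green in the frame of saddle_blue above 0 m and ((x of roller_blue in the frame of jig above -0.07 m and x of roller_green in the frame of jig below -0.07 m) or (x of roller_blue in the frame of jig above 0 m and x of roller_green in the frame of jig below 0 m) or (x of roller_blue in the frame of jig above 0.07 m and x of roller_green in the frame of jig below 0.07 m))))); the robot touches nothing.
It fails at once if the grease jar is knocked over or pushed away by more than 30 mm (distance of jar from where it was at the start of the episode above 0.03 m or angle between jar's own z axis and vertical above 0.5 rad).
It fails at once if the red roller is dropped: it falls free by more than about 15 mm (contact force between roller_red and the fingers below 0.2 N and linear speed of roller_red above 0.55 m/s).
It fails at once if the yellow roller is dropped: it falls free by more than about 15 mm (contact force between roller_yellow and the fingers below 0.2 N and linear speed of roller_yellow above 0.55 m/s).
It fails at once if the green roller is dropped: it falls free by more than about 15 mm (contact force between roller_green and the fingers below 0.2 N and linear speed of roller_green above 0.55 m/s).
It fails at once if the blue roller is dropped: it falls free by more than about 15 mm (contact force between roller_blue and the fingers below 0.2 N and linear speed of roller_blue above 0.55 m/s).
It also fails if it takes over 96 s, if anything falls off the work surface, if the arm or the gripper's body presses on something with over 40 N, if the wrist force passes 120 N, or if a joint passes its speed limit or range.

ROBOT

A 6-joint arm with a two-finger parallel gripper is mounted at the origin on the work surface. World frame = base frame: x ahead of the robot, y to its left, z up, the work surface at z = 0. Lengths are in m, angles in degrees, forces in N, time in s.
With the tool pointing down it reaches from about 0.325 to 0.9 m from the base axis. Payload 3.5 kg.
Tool frame: the origin (TCP) lies midway between the tips of the shut fingers; the grasp point (between the pads) lies 19 mm behind it; z points along the fingers, y is the direction in which the jaws open and shut (so a half turn about z gives the same grasp; the last joint's range is limited). The gripper opens to 85 mm and grips with 20 to 120 N. Pads are 22 mm wide; open, the fingers measure 114 mm over their backs; the gripper's body (76 mm by 85 mm) begins 54 mm behind the grasp point. The pads swing forward as they close: fully open they stand 13 mm farther back than shut.
Start: joints at [-70.096, 15.837, -1.513, 72.651, 0, 84.076], TCP at [0.272, -0.563, 0.231] pointing down, gripper open.
Joint ranges: [-178.77, 178.77], [-48.84, 107.48], [-61.69, 71.31], [-111.58, 123.2], [-90, 87.43], [-180, 180]. Speed limits (degrees/s): [147.25, 147.25, 180, 180, 180, 180].

INTERFACE

Orientations are given as [roll, pitch, yaw] about the fixed x, y, z axes, in that order (R = Rz(yaw) Ry(pitch) Rx(roll)).
In Python, from cell import bot gives the robot as it stands.
- The arm moves only by the tool step_arm, never from a script. Its argument "commands" is one flat list of numbers, 7 for each row, row after row: the finger opening in mm, from 0 to 85.4, then the shift along the tool's x, y, z in mm, then the turn, a rotation vector about the tool's x, y, z in degrees. A call has 1 to 10 rows; each row shifts and turns the commanded pose from where the row before left it, along the tool's axes as they then stand; what a row does not reach is not made up. A row lasts 1/8 s, in which the tool goes at most 62.5 mm and 10.7 degrees, less where a joint would pass 70% of its speed; a pose out of reach is approached as far as the arm can. A call with a gripper value outside its range is refused whole. The fingers move at their own pace and stop on an object; the grip force is fixed at half the most. Time passes only in rows, so rows that do not move let the fingers close. It gives the time, the measured TCP pose, the force and the opening at its end, in the units of the state.
- bot.observe(): the state, without advancing time (a new reading comes with each control period).
- bot.read_camera(name): name is "scene" or "side" or "wrist"; returns the picture (480x640x3 uint8, red, green, blue); there is no depth.
- bot.camera_params(name): a dict with "fx", "fy", "cx", "cy" (pixels), "R" (3x3) and "t" (3): a world point X has camera coordinates R X + t; the wrist camera has in their place "T_tool_cam" (4x4, takes a point from camera to tool coordinates, whose origin is the TCP and whose axes are the flange's). Camera axes: x right, y down, z forward; pixel columns grow to the right and rows downward; lengths in m; the calibration is good to about 2 mm. A picture is of the moment at which its call begins: read the wrist's pose just before it. camera_params takes no time and is no camera call.
- bot.finish_job(): hands the job in, once; it reports no verdict.
The state is a dict: "t": time; "qpos": joint angles; "joint_vel": joint speeds; "tau": joint torques, N m; "eef_pos": TCP position; "eef_rot": TCP orientation; "force": force on the tool from outside, world axes, zero at the start; "moment": the same for the moment, N m; "gripper_width": finger opening in m.
Only numpy, scipy, OpenCV 4.12 (cv2) and the standard library are available. Lean on these libraries where they do the work, as an engineer would, in place of code of your own. Each camera call takes 0.05 s, during which the arm holds its last target.

## Working session

There is one attempt and no reset: what is moved stays moved. The work goes in short steps, Python scripts to look and compute and a tool call to move; the robot and the scene stay as the last step left them, time stands still between calls to the robot, and variables do not carry over. Pictures are saved under pics/ and viewed, and the job is handed in when it is done.

Besides the shell and the picture viewer there is one more tool, called by a JSON object that holds its "method" and its "body", one argument or row to a line. step_arm: Moves the arm, as the interface text tells. Its arguments: {"type":"object","properties":{"commands":{"type":"array"}},"required":["commands"]}

```bash
mkdir -p pics; ls; python3 - <<'E'
from cell import bot
import cv2
print(bot.observe())
for n in ["scene","side"]:
    im=bot.read_camera(n); cv2.imwrite(f"pics/{n}0.png",im[:,:,::-1]); print(n,bot.camera_params(n))
print(bot.camera_params("wrist"))
E
```

```text
pics
{'t': 0.0, 'qpos': array([-7.00970772e+01,  1.58785600e+01, -1.59885308e+00,  7.26506632e+01,
       -1.29566653e-03,  8.40729911e+01]), 'joint_vel': array([ 0.01534633, -0.07864997, -0.02493764,  0.05789415,  0.11710612,
        0.00323425]), 'tau': array([-1.17361160e-03, -4.45511270e+01,  2.95200723e+01,  1.66744395e-02,
        3.90520802e-05, -1.15838816e-06]), 'eef_pos': array([ 0.27200316, -0.56183239,  0.23014812]), 'eef_rot': array([-1.79872475e+02, -1.19365934e-02,  2.58299198e+01]), 'force': array([ 0.7432579 ,  0.040836  , -1.32063169]), 'moment': array([ 0.05092893, -0.05760513,  0.03127284]), 'gripper_width': 0.08517110952962102}
scene {'fx': 552.7532087712292, 'fy': 552.7532087712292, 'cx': 324.63928756898366, 'cy': 238.29573805451554, 'R': array([[ 0.25988748,  0.96561418,  0.00691064],
       [ 0.64775037, -0.16902043, -0.74286711],
       [-0.71615498,  0.19753823, -0.66940324]]), 't': array([-0.01754381, -0.29053424,  1.74038709])}
side {'fx': 604.9122615367039, 'fy': 604.9122615367039, 'cx': 325.5430703763509, 'cy': 244.89405633034735, 'R': array([[-0.98853746, -0.15081174,  0.00703645],
       [-0.11200977,  0.70135449, -0.70395717],
       [ 0.10122996, -0.69667618, -0.71020757]]), 't': array([0.47939104, 0.15424252, 1.20252058])}
{'fx': 347.14553583374453, 'fy': 347.14553583374453, 'cx': 318.0830863296826, 'cy': 240.07128220367937, 'T_tool_cam': array([[-4.00031625e-04, -9.61534631e-01, -2.74683442e-01,
         6.85552975e-02],
       [ 9.99999869e-01, -4.72060071e-04,  1.96118605e-04,
         9.16588006e-04],
       [-3.18241916e-04, -2.74683328e-01,  9.61534694e-01,
        -1.43501940e-01],
       [ 0.00000000e+00,  0.00000000e+00,  0.00000000e+00,
         1.00000000e+00]])}
```

View pics/scene0.png

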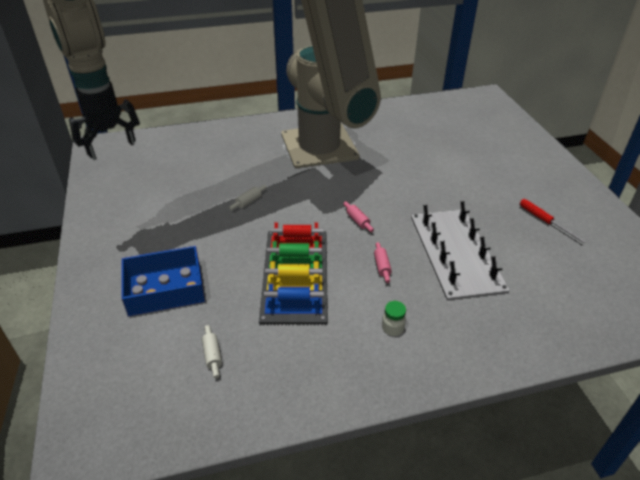

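View pics/side0.png

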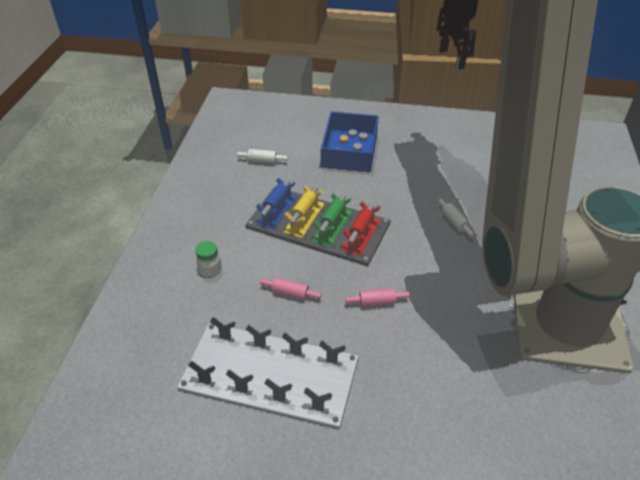

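The two views show the same row. In the scene image, from the robot outward, it runs red (297,233), green (294,252), yellow (294,275), blue (293,300). The jig is at (460,250) and the jar at (395,318). The pink look-alikes at (358,216) and (383,262) and the white ones at (212,350) and (248,197) are not meant. I'll enlarge the rack and jig to measure them.

```bash
python3 - <<'E'
import cv2
def crop(n,x,y,w,h,k,o):
    im=cv2.imread(f"pics/{n}0.png")[y:y+h,x:x+w]; im=cv2.resize(im,None,fx=k,fy=k,interpolation=cv2.INTER_CUBIC); cv2.imwrite(f"pics/{o}.png",im)
crop("scene",405,195,110,110,5,"sj"); crop("scene",250,215,90,115,5,"sr")
crop("side",170,310,200,120,4,"dj"); crop("side",235,170,165,100,4.8,"dr")
E
```

```text
(no output)
```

View pics/sj.png

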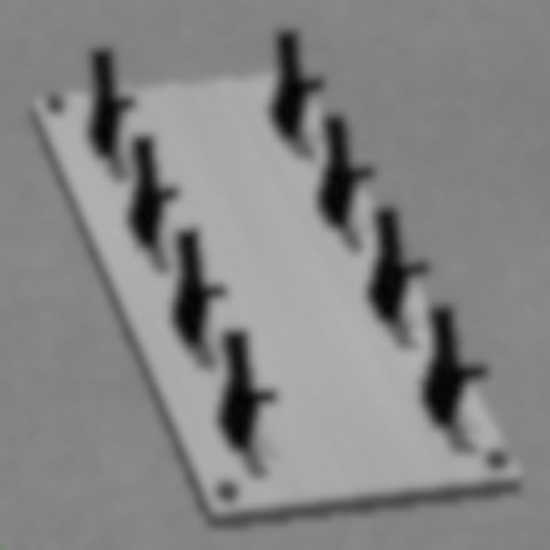

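View pics/sr.png

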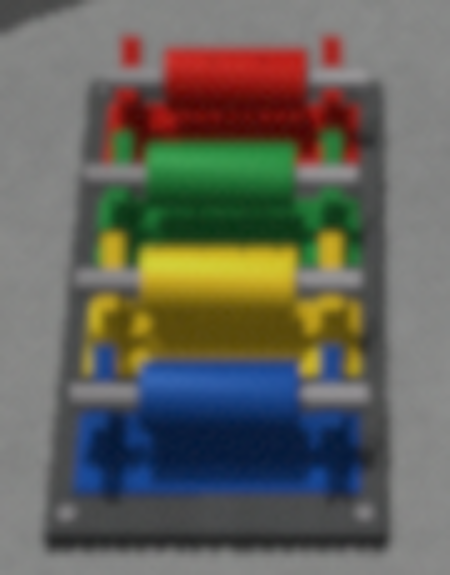

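View pics/dj.png

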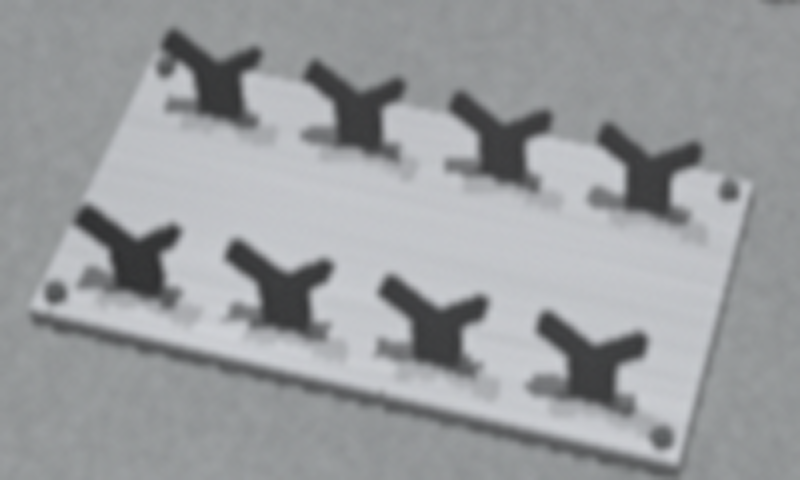

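View pics/dr.png

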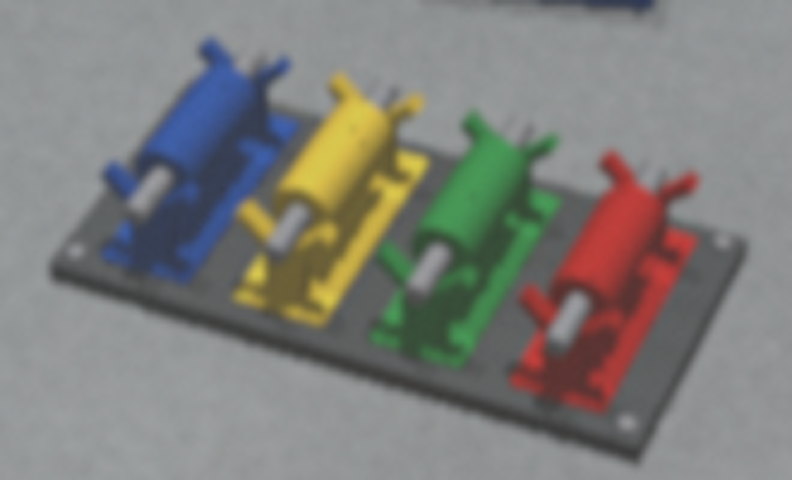

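```bash
cat > h.py <<'E'
import numpy as np
from cell import bot
from scipy.optimize import least_squares
def proj(P,X):
    c=np.asarray(X)@P["R"].T+P["t"]; return np.c_[P["fx"]*c[:,0]/c[:,2]+P["cx"],P["fy"]*c[:,1]/c[:,2]+P["cy"]]
def place(p,L):
    L=np.asarray(L,float); c,s=np.cos(p[2]),np.sin(p[2])
    return np.c_[p[0]+c*L[:,0]-s*L[:,1],p[1]+s*L[:,0]+c*L[:,1],L[:,2]]
def fit(obs,p0):
    f=lambda p:np.concatenate([(proj(P,place(p,L))-np.asarray(uv)).ravel() for P,L,uv in obs])
    r=least_squares(f,p0,loss="soft_l1",x_scale=[.01,.01,.05]); return r.x,r.fun.reshape(-1,2)
E
python3 - <<'E'
from h import *
S=bot.camera_params("scene");D=bot.camera_params("side")
m=1e-3
xs=np.array([-105,-35,35,105])
jD=[(150,75,12),(-150,75,12),(-150,-75,12)]+[(x,55,42) for x in xs[::-1]]+[(x,-45,42) for x in xs[::-1]]
uD=np.array([(33,312),(678,462),(752,182),(137,247),(287,283),(438,318),(593,355),(222,68),(360,103),(502,132),(650,167)])/4+(170,310)
jS=[(-150,-75,12),(150,-75,12),(150,75,12)]
uS=np.array([(35,97),(212,515),(520,472)])/5+(405,195)
for o in ([(D,np.array(jD)*m,uD)],[(S,np.array(jS)*m,uS)],[(D,np.array(jD)*m,uD),(S,np.array(jS)*m,uS)]):
    p,r=fit(o,[.6,.2,0]); print("jig",p.round(4),"\n",r.round(1).tolist())
# rack: order red..blue x=-105..105
rS=[(-105,65,50.5),(-35,-65,50.5),(-35,65,50.5),(35,-65,50.5),(35,65,50.5),(105,-65,50.5),(105,65,50.5)]
vS=np.array([(370,77),(85,173),(360,173),(77,278),(362,278),(70,393),(370,393)])/5+(250,215)
rD=[(105,65,50.5),(35,65,50.5),(-35,65,50.5),(-105,65,50.5)]
vD=np.array([(138,205),(282,240),(422,285),(563,340)])/4.8+(235,170)
for o in ([(D,np.array(rD)*m,vD)],[(S,np.array(rS)*m,vS)],[(D,np.array(rD)*m,vD),(S,np.array(rS)*m,vS)]):
    p,r=fit(o,[.6,-.1,0]); print("rack",p.round(4),"\n",r.round(1).tolist())
E
```

```text
jig [ 0.5549  0.2043 -0.1092] 
 [[-0.2, -3.4], [1.2, -0.7], [1.9, -1.8], [-0.7, -0.1], [-0.8, -0.1], [-0.4, 0.4], [0.0, 0.6], [-0.9, 0.6], [-0.1, -0.2], [0.5, 0.7], [0.4, 0.3]]
jig [ 0.559   0.2082 -0.1079] 
 [[-0.5, -0.3], [-0.3, -0.6], [0.8, 0.8]]
jig [ 0.5554  0.2048 -0.1032] 
 [[-0.5, -2.7], [1.2, -0.8], [1.5, -2.0], [-1.0, 0.5], [-1.0, 0.3], [-0.5, 0.6], [-0.0, 0.6], [-1.5, 1.0], [-0.6, 0.1], [0.1, 0.8], [0.1, 0.2], [-2.4, -0.8], [-2.0, -1.4], [-1.1, -0.2]]
rack [ 0.5295 -0.2051 -0.2625] 
 [[1.3, -0.4], [-0.4, 1.0], [-0.5, 0.7], [0.1, -1.5]]
rack [ 0.5328 -0.1976 -0.251 ] 
 [[-1.7, -0.2], [0.8, 0.2], [0.6, -0.0], [0.4, 0.2], [0.5, 0.0], [-0.4, 0.1], [-0.8, -0.2]]
rack [ 0.5315 -0.1988 -0.2437] 
 [[-0.1, 2.1], [-1.5, 3.2], [-1.3, 2.5], [-0.4, 0.0], [-2.6, -0.6], [0.0, 0.0], [-0.2, -0.4], [-0.2, 0.1], [-0.1, -0.4], [-0.7, -0.1], [-1.2, -0.7]]
```

{"method": "step_arm", "body": {
  "commands": [85, 48.75, -26.9, -2.5, 0, 0, 0, 85, 48.75, -26.9, -2.5, 0, 0, 0, 85, 48.75, -26.9, -2.5, 0, 0, 0, 85, 48.75, -26.9, -2.5, 0, 0, 0, 85, 48.75, -26.9, -2.5, 0, 0, 0, 85, 48.75, -26.9, -2.5, 0, 0, 0, 85, 48.75, -26.9, -2.5, 0, 0, 0, 85, 48.75, -26.9, -2.5, 0, 0, 0]
}}

```text
t: 1.1
eef_pos: [0.5301, -0.1972, 0.251]
eef_rot: [-180.0, 0.0, 25.8]
force: [0.0, -1.1, -0.4]
gripper_width: 0.085
```

{"method": "step_arm", "body": {
  "commands": [55, 0, 0, 0, 0, 0, -10, 55, 0, 0, 0, 0, 0, -10, 55, 0, 0, 0, 0, 0, -10, 55, 0, 0, 0, 0, 0, -10, 55, 0, 0, 0, 0, 0, -10, 55, 0, 0, 0, 0, 0, 0, 55, 0, 0, 0, 0, 0, 0]
}}

```text
t: 1.98
eef_pos: [0.5294, -0.1989, 0.251]
eef_rot: [-180.0, -0.0, 75.7]
force: [-0.5, -0.1, -0.3]
gripper_width: 0.055
```

```bash
cat >> h.py <<'E'
import cv2
from scipy.spatial.transform import Rotation as Ro
def wcam(s):
    c=bot.camera_params("wrist"); T=np.eye(4); T[:3,:3]=Ro.from_euler("xyz",s["eef_rot"],degrees=True).as_matrix(); T[:3,3]=s["eef_pos"]
    W=T@c["T_tool_cam"]; R=W[:3,:3].T
    return dict(fx=c["fx"],fy=c["fy"],cx=c["cx"],cy=c["cy"],R=R,t=-R@W[:3,3])
def wpic(name):
    s=bot.observe(); im=bot.read_camera("wrist"); cv2.imwrite(f"pics/{name}.png",im[:,:,::-1]); np.save(f"pics/{name}.npy",np.r_[s["eef_pos"],s["eef_rot"]])
    print(s["t"],s["eef_pos"].round(4),s["eef_rot"].round(2),s["force"].round(1),round(s["gripper_width"],4)); return s
E
python3 - <<'E'
from h import *
wpic("w1")
E
```

```text
1.975 [ 0.5294 -0.1989  0.251 ] [-1.7997e+02 -1.0000e-02  7.5690e+01] [-0.5 -0.1 -0.3] 0.055
```

View pics/w1.png

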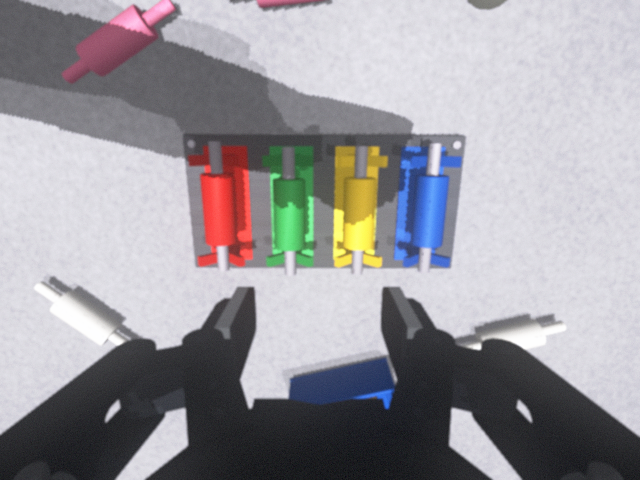

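```bash
cat >> h.py <<'E'
def ray(P,uv,z):
    d=np.array([(uv[0]-P["cx"])/P["fx"],(uv[1]-P["cy"])/P["fy"],1]); o=-P["R"].T@P["t"]; d=P["R"].T@d; return o+d*(z-o[2])/d[2]
def loadcam(name):
    a=np.load(f"pics/{name}.npy"); return wcam(dict(eef_pos=a[:3],eef_rot=a[3:]))
E
python3 - <<'E'
from h import *
im=cv2.imread("pics/w1.png"); cv2.imwrite("pics/w1c.png",cv2.resize(im[120:290,170:480],None,fx=2.5,fy=2.5,interpolation=cv2.INTER_CUBIC))
P=loadcam("w1")
for n,a,b in [("r",(215,143),(223,270)),("g",(289,147),(290,274)),("y",(362,146),(358,273)),("b",(435,144),(425,271))]:
    A=ray(P,a,.0505);B=ray(P,b,.0505);d=A-B;print(n,((A+B)/2).round(4),np.linalg.norm(d).round(4),np.degrees(np.arctan2(-d[0],d[1])).round(2))
E
```

```text
r [ 0.433  -0.1725  0.0505] 0.1293 -15.26
g [ 0.5005 -0.194   0.0505] 0.1301 -15.19
y [ 0.5695 -0.2105  0.0505] 0.1298 -14.22
b [ 0.638  -0.2259  0.0505] 0.1294 -13.72
```

View pics/w1c.png

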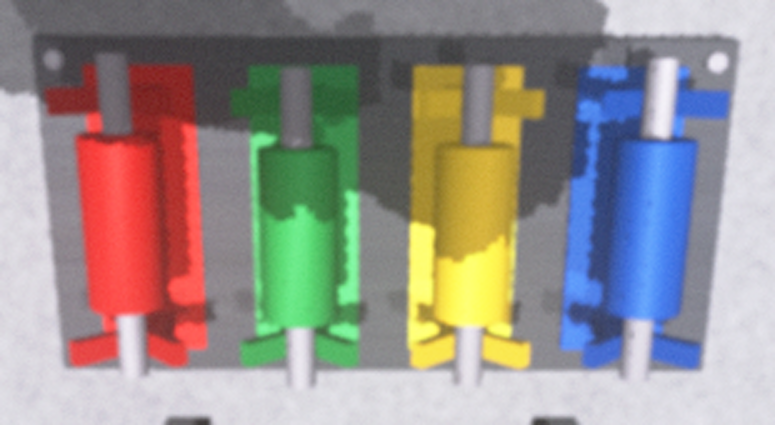

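{"method": "step_arm", "body": {
  "commands": [55, 50, -9, 0, 0, 0, 0, 55, 50, -9, 0, 0, 0, 0, 55, 50, -9, 0, 0, 0, 0, 55, 50, -9, 0, 0, 0, 0, 55, 50, -9, 0, 0, 0, 0, 55, 50, -9, 0, 0, 0, 0, 55, 50, -9, 0, 0, 0, 0, 55, 50, -9, 0, 0, 0, -8, 55, 0, 0, 0, 0, 0, 0, 55, 0, 0, 0, 0, 0, 0]
}}

```text
t: 3.28
eef_pos: [0.5575, 0.2062, 0.2511]
eef_rot: [-180.0, 0.0, 83.8]
force: [1.4, 0.7, 0.0]
gripper_width: 0.0549
```

```bash
python3 - <<'E'
from h import *
wpic("w2")
im=cv2.imread("pics/w2.png"); cv2.imwrite("pics/w2c.png",cv2.resize(im[90:310,150:490],None,fx=2.3,fy=2.3,interpolation=cv2.INTER_CUBIC))
E
```

```text
3.275 [0.5575 0.2062 0.2511] [-1.7998e+02  4.0000e-02  8.3760e+01] [1.4 0.7 0. ] 0.0549
```

View pics/w2c.png

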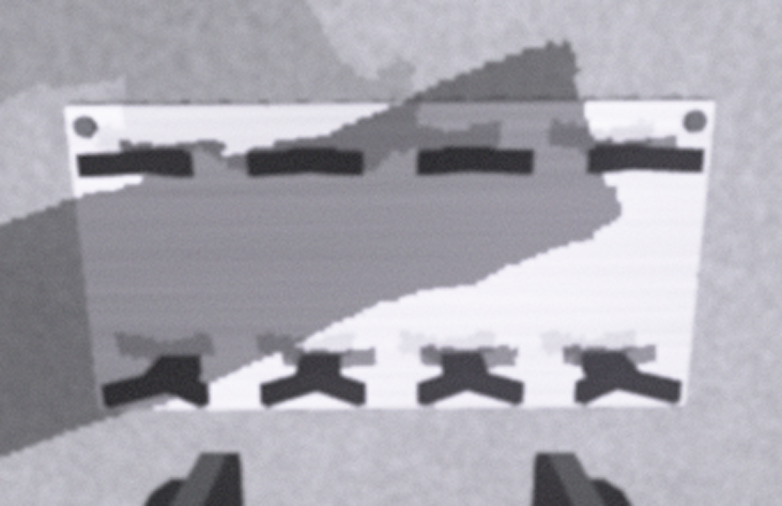

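```bash
python3 - <<'E'
from h import *
P=loadcam("w2");m=1e-3
xs=[-105,-35,35,105]
L=[(x,55,62) for x in xs]+[(x,-55,62) for x in xs]+[(-150,75,12),(150,75,12),(150,-75,12),(-150,-75,12)]
uv=np.array([(134.5,154),(305.5,151),(475,149.5),(645.5,147),(155.5,405),(313.5,403.5),(470,402.5),(628.5,401.5),(66,106),(713,101),(687,404),(100,408)])/2.3+(150,90)
for sl in (slice(0,12),slice(0,8),slice(8,12)):
    p,r=fit([(P,np.array(L)[sl]*m,uv[sl])],[.557,.206,-.1]);print(p.round(4),np.degrees(p[2]).round(2),r.round(1).tolist())
E
```

```text
[ 0.5589  0.2065 -0.099 ] -5.67 [[-1.5, -0.7], [-0.8, -0.2], [0.6, -0.4], [1.8, -0.1], [-0.1, 1.0], [-0.1, 1.0], [0.6, 0.8], [0.5, 0.6], [-1.6, -0.9], [1.8, -1.8], [-0.2, 0.5], [-0.8, 1.2]]
[ 0.5588  0.2067 -0.0991] -5.68 [[-1.7, -0.9], [-1.0, -0.4], [0.5, -0.5], [1.7, -0.2], [-0.2, 0.9], [-0.3, 0.9], [0.4, 0.7], [0.4, 0.5]]
[ 0.5593  0.2058 -0.1006] -5.76 [[-0.9, -0.5], [2.3, -0.9], [0.1, 1.3], [-0.4, 1.5]]
```

```bash
cat >> h.py <<'E'
def go(x,y,psi,z=None,frm=None):
    s=bot.observe(); R=Ro.from_euler("xyz",s["eef_rot"],degrees=True).as_matrix(); p=s["eef_pos"] if frm is None else np.array(frm)
    d=np.array([x,y,p[2] if z is None else z])-p; dr=psi-s["eef_rot"][2]
    t=1000*R.T@d
    Rb=Ro.from_euler("xyz",[180,0,psi],degrees=True).as_matrix()
    print("t",round(s["t"],2),"pos",p.round(4),"| translate first:",t.round(1),"then rotz",round(-dr,2),"| rot first then:",(1000*Rb.T@d).round(1),"norm",np.linalg.norm(t).round(0))
E
python3 -c "
from h import *
go(.433,-.1725,75.2,.14)"
```

```text
t 3.33 pos [0.5576 0.2057 0.2512] | translate first: [-389.5  -82.4  111.4] then rotz 8.52 | rot first then: [-397.5  -23.8  111.2] norm 413.0
```

{"method": "step_arm", "body": {
  "commands": [55, -48.7, -10.3, 8, 0, 0, 0, 55, -48.7, -10.3, 8, 0, 0, 0, 55, -48.7, -10.3, 15, 0, 0, 0, 55, -48.7, -10.3, 15, 0, 0, 0, 55, -48.7, -10.3, 15, 0, 0, 0, 55, -48.7, -10.3, 15, 0, 0, 0, 55, -48.7, -10.3, 15, 0, 0, 0, 55, -48.6, -10.3, 20, 0, 0, 8.5, 55, 0, 0, 0, 0, 0, 0, 55, 0, 0, 0, 0, 0, 0]
}}

```text
t: 4.58
eef_pos: [0.4333, -0.1726, 0.1405]
eef_rot: [180.0, -0.0, 75.2]
force: [0.1, 0.3, -0.2]
gripper_width: 0.055
```

```bash
python3 - <<'E'
from h import *
wpic("w3"); go(.433,-.1725,75.2,.030)
E
```

```text
4.575 [ 0.4333 -0.1726  0.1405] [ 1.80e+02 -2.00e-02  7.52e+01] [ 0.1  0.3 -0.2] 0.055
t 4.62 pos [ 0.4339 -0.1721  0.1408] | translate first: [ -0.6  -0.8 110.8] then rotz 0.09 | rot first then: [ -0.6  -0.8 110.8] norm 111.0
```

View pics/w3.png

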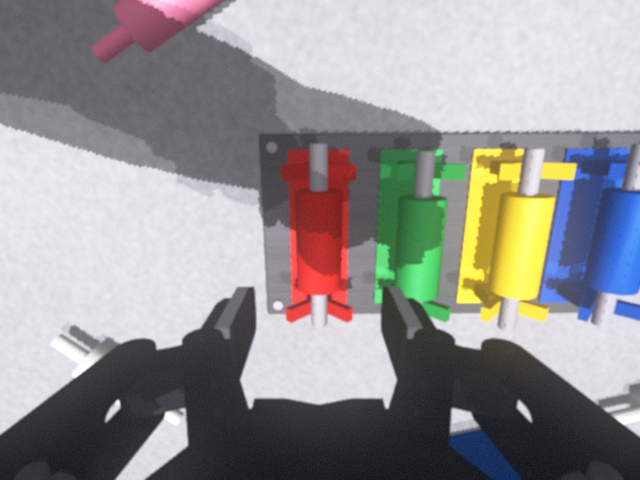

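The picture shows the jaws (tips near (250,290) and (385,290)) centred on the red roller's axis (319,240), with green at (422,245) just outside the right finger. I'm descending and closing.

{"method": "step_arm", "body": {
  "commands": [55, 0, 0, 30, 0, 0, 0, 55, 0, 0, 30, 0, 0, 0, 55, 0, 0, 25, 0, 0, 0, 55, 0, 0, 15, 0, 0, 0, 55, 0, 0, 10, 0, 0, 0, 55, 0, 0, 0, 0, 0, 0]
}}

```text
t: 5.38
eef_pos: [0.4339, -0.1715, 0.0302]
eef_rot: [-180.0, -0.0, 75.4]
force: [0.3, -0.3, -0.5]
gripper_width: 0.0553
```

{"method": "step_arm", "body": {
  "commands": [25, 0, 0, 0, 0, 0, 0, 25, 0, 0, 0, 0, 0, 0, 25, 0, 0, 0, 0, 0, 0, 25, 0, 0, 0, 0, 0, 0, 25, 0, 0, 0, 0, 0, 0]
}}

```text
t: 6.0
eef_pos: [0.4337, -0.172, 0.0312]
eef_rot: [-180.0, 0.0, 75.3]
force: [-2.2, 1.4, 5.2]
gripper_width: 0.0302
```

{"method": "step_arm", "body": {
  "commands": [25, 0, 0, -5, 0, 0, 0, 25, 0, 0, -15, 0, 0, 0, 25, 0, 0, -30, 0, 0, 0, 25, 0, 0, -40, 0, 0, 0, 25, 0, 0, -30, 0, 0, 0, 25, 0, 0, 0, 0, 0, 0]
}}

```text
t: 6.75
eef_pos: [0.4365, -0.1733, 0.1538]
eef_rot: [179.6, 0.1, 75.3]
force: [0.8, -0.2, -3.2]
gripper_width: 0.0308
```

```bash
python3 - <<'E'
from h import *
wpic("w4"); go(.6635,.1961,84.3)
E
```

```text
6.75 [ 0.4365 -0.1733  0.1538] [1.7957e+02 1.1000e-01 7.5330e+01] [ 0.8 -0.2 -3.2] 0.0308
t 6.8 pos [ 0.4349 -0.1724  0.1517] | translate first: [4.144e+02 1.278e+02 1.000e-01] then rotz -8.97 | rot first then: [389.4 190.8   0. ] norm 434.0
```

View pics/w4.png

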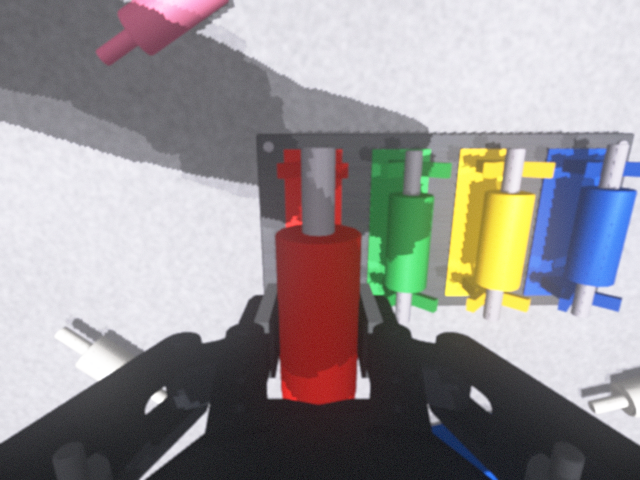

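{"method": "step_arm", "body": {
  "commands": [25, 30, 9, 0, 0, 0, 0, 25, 48.3, 15, 0, 0, 0, 0, 25, 52, 16, 0, 0, 0, 0, 25, 52, 16, 0, 0, 0, 0, 25, 52, 16, 0, 0, 0, 0, 25, 52, 16, 0, 0, 0, -3, 25, 50, 18.8, 0, 0, 0, -3, 25, 46, 22.7, 0, 0, 0, -3, 25, 31, 10, 0, 0, 0, 0, 25, 0, 0, 0, 0, 0, 0]
}}

```text
t: 8.05
eef_pos: [0.6619, 0.2019, 0.1474]
eef_rot: [-179.8, 0.0, 84.5]
force: [-0.5, -0.3, -1.7]
gripper_width: 0.0304
```

```bash
python3 - <<'E'
from h import *
wpic("w5"); go(.6635,.1961,84.3,.05)
E
```

```text
8.05 [0.6619 0.2019 0.1474] [-1.7982e+02  4.0000e-02  8.4490e+01] [-0.5 -0.3 -1.7] 0.0304
t 8.1 pos [0.6611 0.2004 0.1476] | translate first: [-3.9  3.2 97.6] then rotz 0.12 | rot first then: [-4.1  2.8 97.6] norm 98.0
```

View pics/w5.png

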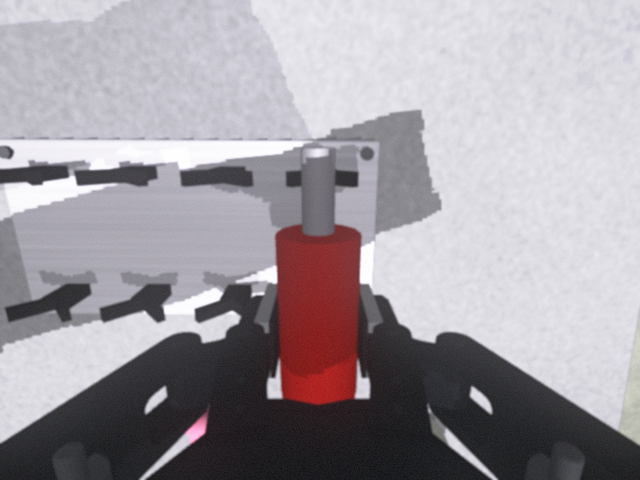

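```bash
python3 - <<'E'
from h import *
P=loadcam("w5")
A=ray(P,(322.5,172),.062);n=np.array([.559,.2065,.062])+np.array([.1045+.0054,-.0104+.0547,0]);print(A,n)
B=ray(P,(216,170),.062);n2=n-np.array([.0697,-.0069,0]);print(B,n2)
E
```

```text
[0.66872359 0.25019589 0.062     ] [0.6689 0.2508 0.062 ]
[0.60003526 0.25810499 0.062     ] [0.5992 0.2577 0.062 ]
```

The new view agrees with the fit to within 1 mm. I'm correcting the offset and lowering.

{"method": "step_arm", "body": {
  "commands": [25, -3.9, 3.2, 10, 0, 0, 0, 25, 0, 0, 25, 0, 0, 0, 25, 0, 0, 25, 0, 0, 0, 25, 0, 0, 20, 0, 0, 0, 25, 0, 0, 10, 0, 0, 0, 25, 0, 0, 5, 0, 0, 0, 25, 0, 0, 0, 0, 0, 0]
}}

```text
t: 8.98
eef_pos: [0.6656, 0.1957, 0.0556]
eef_rot: [180.0, -0.0, 84.3]
force: [-0.5, 0.5, -2.1]
gripper_width: 0.0302
```

```bash
python3 - <<'E'
from h import *
wpic("w6"); go(.6635,.1961,84.3,.031)
E
```

```text
8.975 [0.6656 0.1957 0.0556] [ 1.7997e+02 -1.0000e-02  8.4320e+01] [-0.5  0.5 -2.1] 0.0302
t 9.03 pos [0.6659 0.1958 0.0561] | translate first: [ 0.1 -2.5 25.1] then rotz 0.03 | rot first then: [ 0.1 -2.4 25.1] norm 25.0
```

View pics/w6.png

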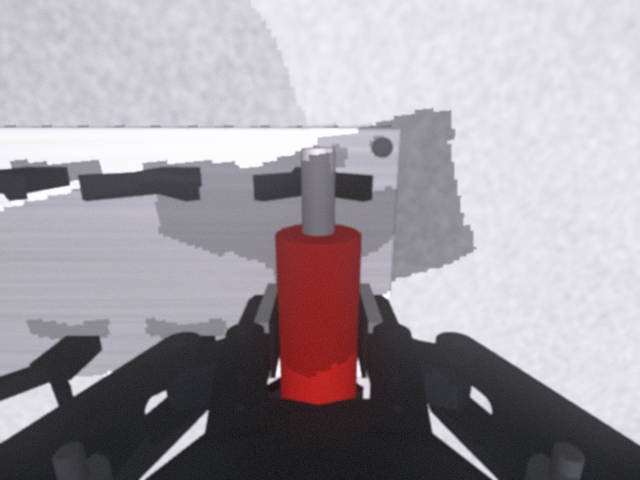

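{"method": "step_arm", "body": {
  "commands": [25, 0, -2.2, 8, 0, 0, 0, 25, 0, 0, 7, 0, 0, 0, 25, 0, 0, 4, 0, 0, 0, 25, 0, 0, 2, 0, 0, 0, 25, 0, 0, 0, 0, 0, 0]
}}

```text
t: 9.65
eef_pos: [0.6629, 0.1959, 0.0341]
eef_rot: [-180.0, 0.0, 84.3]
force: [0.2, 0.1, -2.2]
gripper_width: 0.0303
```

{"method": "step_arm", "body": {
  "commands": [25, 0, 0, 2, 0, 0, 0, 25, 0, 0, 0, 0, 0, 0]
}}

```text
t: 9.9
eef_pos: [0.6631, 0.1959, 0.0323]
eef_rot: [-180.0, 0.0, 84.3]
force: [-0.3, -0.5, -2.3]
gripper_width: 0.0304
```

{"method": "step_arm", "body": {
  "commands": [25, 0, 0, 1, 0, 0, 0, 25, 0, 0, 0, 0, 0, 0]
}}

```text
t: 10.15
eef_pos: [0.6633, 0.1959, 0.0316]
eef_rot: [180.0, -0.0, 84.3]
force: [0.4, -0.8, -1.4]
gripper_width: 0.0305
```

{"method": "step_arm", "body": {
  "commands": [25, 0, 0, 1, 0, 0, 0, 25, 0, 0, 0, 0, 0, 0]
}}

```text
t: 10.4
eef_pos: [0.6634, 0.196, 0.0315]
eef_rot: [180.0, -0.0, 84.3]
force: [-2.7, -0.8, 4.2]
gripper_width: 0.0306
```

Contact force has risen to +4 N, so the roller is resting in the Vs. I'm releasing and retreating straight up.

{"method": "step_arm", "body": {
  "commands": [36, 0, 0, 0, 0, 0, 0, 45, 0, 0, 0, 0, 0, 0, 54, 0, 0, 0, 0, 0, 0, 54, 0, 0, 0, 0, 0, 0, 54, 0, 0, -30, 0, 0, 0, 54, 0, 0, -40, 0, 0, 0, 54, 0, 0, -40, 0, 0, 0, 54, 0, 0, 0, 0, 0, 0]
}}

```text
t: 11.4
eef_pos: [0.6664, 0.1966, 0.1453]
eef_rot: [179.5, -0.2, 84.3]
force: [0.7, -0.5, 0.1]
gripper_width: 0.0539
```

```bash
python3 - <<'E'
from h import *
wpic("w7"); go(.5005,-.194,75.4)
E
```

```text
11.4 [0.6664 0.1966 0.1453] [ 1.7951e+02 -1.5000e-01  8.4330e+01] [ 0.7 -0.5  0.1] 0.0539
t 11.45 pos [0.6647 0.1962 0.1427] | translate first: [-404.5 -124.9   -1.1] then rotz 8.93 | rot first then: [-419.   -60.6   -0. ] norm 423.0
```

View pics/w7.png

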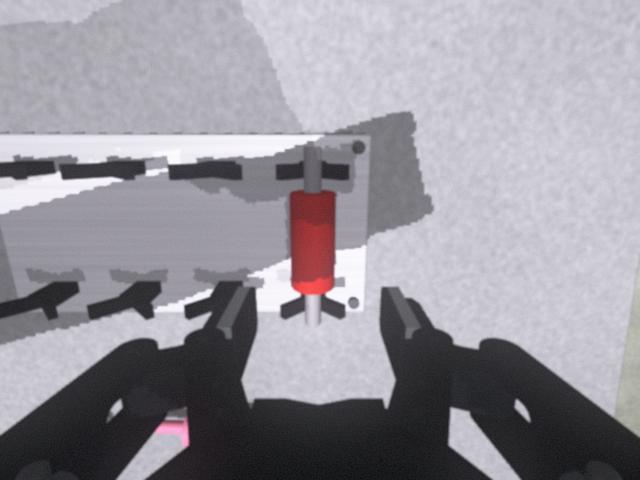

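{"method": "step_arm", "body": {
  "commands": [55, -30.5, -9.6, 0, 0, 0, 0, 55, -54, -16.5, 0, 0, 0, 0, 55, -54, -16.5, 0, 0, 0, 0, 55, -54, -16.5, 0, 0, 0, 0, 55, -54, -16.5, 0, 0, 0, 0, 55, -54, -16.5, 0, 0, 0, 0, 55, -54, -16.5, 0, 0, 0, 0, 55, -50, -15, 0, 0, 0, 9, 55, 0, 0, 0, 0, 0, 0, 55, 0, 0, 0, 0, 0, 0]
}}

```text
t: 12.7
eef_pos: [0.4993, -0.1938, 0.1391]
eef_rot: [-179.9, -0.1, 75.3]
force: [-0.1, 0.2, 1.1]
gripper_width: 0.0553
```

```bash
python3 - <<'E'
from h import *
wpic("w8"); go(.5005,-.194,75.4,.030)
E
```

```text
12.7 [ 0.4993 -0.1938  0.1391] [-1.7988e+02 -7.0000e-02  7.5350e+01] [-0.1  0.2  1.1] 0.0553
t 12.75 pos [ 0.4997 -0.1933  0.1394] | translate first: [ -0.6   1.1 109.4] then rotz 0.01 | rot first then: [ -0.5   0.9 109.4] norm 109.0
```

View pics/w8.png

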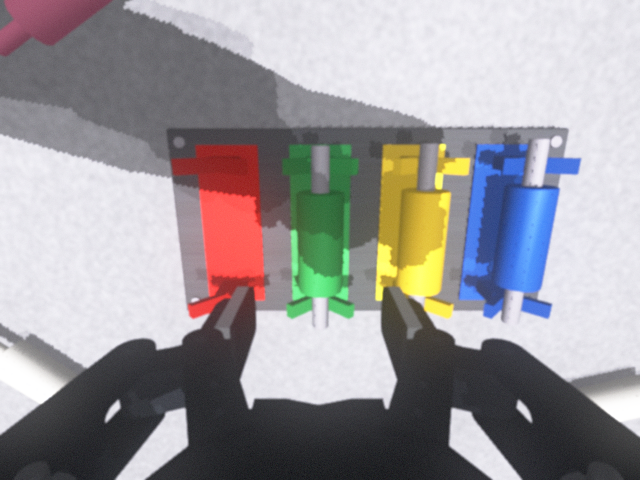

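The green roller's axis (320,240) is centred between the jaws (tips at x = 250 and 388), and the empty red saddle is on the left. I'm descending and grasping.

{"method": "step_arm", "body": {
  "commands": [55, 0, 0.7, 30, 0, 0, 0, 55, 0, 0, 30, 0, 0, 0, 55, 0, 0, 25, 0, 0, 0, 55, 0, 0, 15, 0, 0, 0, 55, 0, 0, 9, 0, 0, 0, 55, 0, 0, 0, 0, 0, 0]
}}

```text
t: 13.5
eef_pos: [0.5008, -0.1941, 0.0311]
eef_rot: [-180.0, -0.0, 75.4]
force: [0.0, -0.1, -0.5]
gripper_width: 0.0548
```

{"method": "step_arm", "body": {
  "commands": [25, 0, 0, 0, 0, 0, 0, 25, 0, 0, 0, 0, 0, 0, 25, 0, 0, 0, 0, 0, 0, 25, 0, 0, 0, 0, 0, 0, 25, 0, 0, 0, 0, 0, 0]
}}

```text
t: 14.12
eef_pos: [0.5002, -0.1946, 0.0324]
eef_rot: [-180.0, 0.0, 75.3]
force: [-3.6, 0.6, 5.9]
gripper_width: 0.0303
```

{"method": "step_arm", "body": {
  "commands": [25, 0, 0, -5, 0, 0, 0, 25, 0, 0, -15, 0, 0, 0, 25, 0, 0, -30, 0, 0, 0, 25, 0, 0, -40, 0, 0, 0, 25, 0, 0, -30, 0, 0, 0, 25, 0, 0, 0, 0, 0, 0]
}}

```text
t: 14.88
eef_pos: [0.5035, -0.196, 0.1551]
eef_rot: [179.5, 0.1, 75.3]
force: [0.1, -0.6, -2.2]
gripper_width: 0.0306
```

```bash
python3 - <<'E'
from h import *
wpic("w9"); go(.5938,.2030,84.3)
E
```

```text
14.875 [ 0.5035 -0.196   0.1551] [1.7955e+02 1.0000e-01 7.5330e+01] [ 0.1 -0.6 -2.2] 0.0306
t 14.93 pos [ 0.502  -0.1952  0.1529] | translate first: [ 4.085e+02 -1.200e+01 -4.000e-01] then rotz -8.97 | rot first then: [405.4  51.8   0. ] norm 409.0
```

View pics/w9.png

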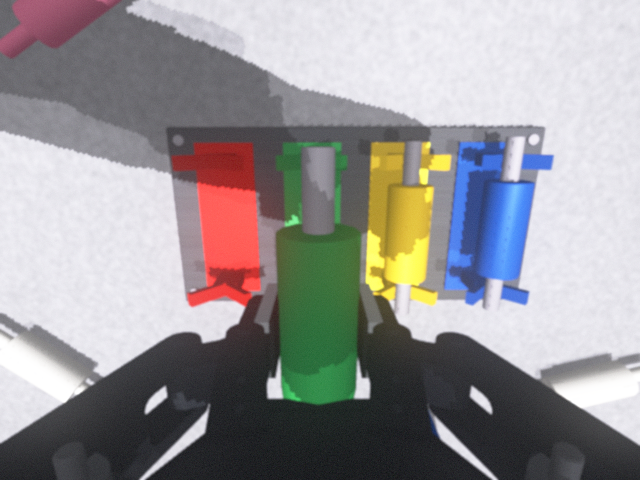

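{"method": "step_arm", "body": {
  "commands": [25, 30, -0.8, 0, 0, 0, 0, 25, 50, -1.2, 0, 0, 0, 0, 25, 52, -1.2, 0, 0, 0, 0, 25, 52, -1.2, 0, 0, 0, 0, 25, 52, -1.2, 0, 0, 0, 0, 25, 52, -1.3, 0, 0, 0, 0, 25, 52, -1.3, 0, 0, 0, 0, 25, 45, -1.2, 0, 0, 0, 0, 25, 22.7, -0.6, 0, 0, 0, -9, 25, 0, 0, 0, 0, 0, 0]
}}

```text
t: 16.18
eef_pos: [0.5932, 0.2037, 0.149]
eef_rot: [-179.8, 0.1, 84.4]
force: [-0.7, -0.3, -2.4]
gripper_width: 0.0305
```

```bash
python3 - <<'E'
from h import *
go(.5938,.2030,84.3,.055)
E
```

```text
t 16.18 pos [0.5932 0.2037 0.149 ] | translate first: [-0.6  0.9 94. ] then rotz 0.14 | rot first then: [-0.6  0.6 94. ] norm 94.0
```

{"method": "step_arm", "body": {
  "commands": [25, 0, 0, 10, 0, 0, 0, 25, 0, 0, 25, 0, 0, 0, 25, 0, 0, 25, 0, 0, 0, 25, 0, 0, 20, 0, 0, 0, 25, 0, 0, 10, 0, 0, 0, 25, 0, 0, 5, 0, 0, 0, 25, 0, 0, 0, 0, 0, 0]
}}

```text
t: 17.05
eef_pos: [0.5944, 0.202, 0.0564]
eef_rot: [180.0, 0.0, 84.3]
force: [-0.2, -0.1, -1.5]
gripper_width: 0.0303
```

```bash
python3 - <<'E'
from h import *
wpic("w10"); go(.5938,.2030,84.3,.031)
E
```

```text
17.05 [0.5944 0.202  0.0564] [180.     0.    84.29] [-0.2 -0.1 -1.5] 0.0303
t 17.1 pos [0.5949 0.2022 0.0569] | translate first: [ 0.6 -1.2 25.9] then rotz 0.0 | rot first then: [ 0.6 -1.1 25.9] norm 26.0
```

View pics/w10.png

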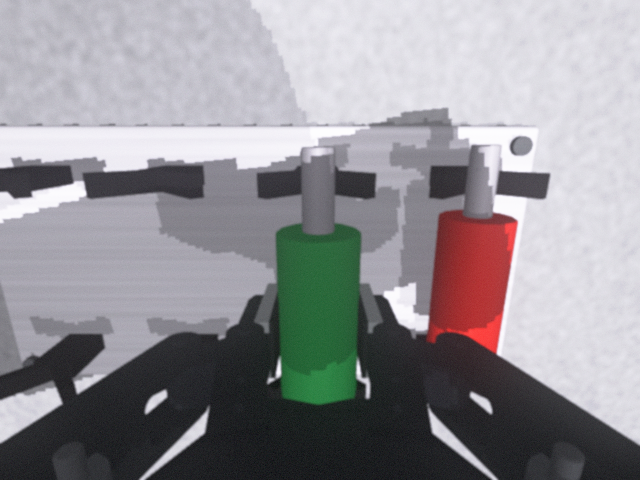

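The green shaft (318,190) is over the V centre (316,183), next to the nested red roller (475,250). I'm lowering gently.

{"method": "step_arm", "body": {
  "commands": [25, 0, -0.8, 8, 0, 0, 0, 25, 0, 0, 7, 0, 0, 0, 25, 0, 0, 4, 0, 0, 0, 25, 0, 0, 3, 0, 0, 0, 25, 0, 0, 2, 0, 0, 0, 25, 0, 0, 0, 0, 0, 0]
}}

```text
t: 17.85
eef_pos: [0.5937, 0.2025, 0.0326]
eef_rot: [180.0, -0.0, 84.3]
force: [-1.6, -0.2, -0.1]
gripper_width: 0.0304
```

{"method": "step_arm", "body": {
  "commands": [25, 0, 0, 1, 0, 0, 0, 25, 0, 0, 0, 0, 0, 0]
}}

```text
t: 18.1
eef_pos: [0.5937, 0.2025, 0.0325]
eef_rot: [180.0, -0.0, 84.3]
force: [-2.6, -0.5, 4.6]
gripper_width: 0.0306
```

{"method": "step_arm", "body": {
  "commands": [36, 0, 0, 0, 0, 0, 0, 45, 0, 0, 0, 0, 0, 0, 54, 0, 0, 0, 0, 0, 0, 54, 0, 0, 0, 0, 0, 0, 54, 0, 0, -30, 0, 0, 0, 54, 0, 0, -40, 0, 0, 0, 54, 0, 0, -40, 0, 0, 0, 54, 0, 0, 0, 0, 0, 0, 54, 0, 0, 0, 0, 0, 0]
}}

```text
t: 19.23
eef_pos: [0.5933, 0.2024, 0.141]
eef_rot: [-180.0, 0.0, 84.3]
force: [0.0, -0.5, 0.0]
gripper_width: 0.0541
```

```bash
python3 - <<'E'
from h import *
wpic("w11"); go(.5695,-.2105,75.5)
E
```

```text
19.225 [0.5933 0.2024 0.141 ] [-1.7998e+02  1.0000e-02  8.4330e+01] [ 0.  -0.5  0. ] 0.0541
t 19.27 pos [0.5926 0.2022 0.1401] | translate first: [-4.13e+02  1.78e+01  2.00e-01] then rotz 8.83 | rot first then: [-405.3   81.     0. ] norm 413.0
```

View pics/w11.png

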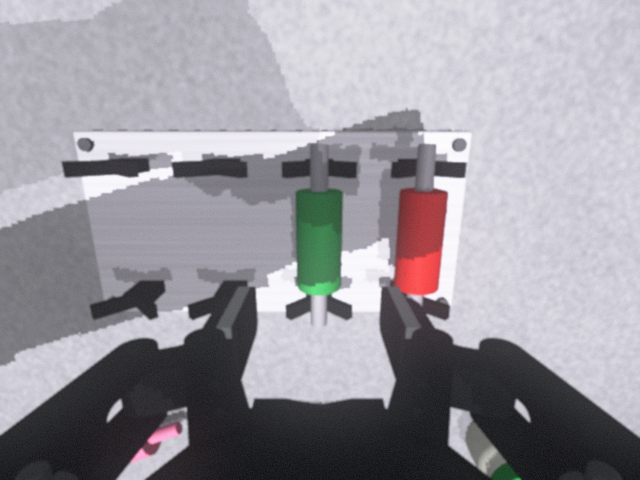

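{"method": "step_arm", "body": {
  "commands": [55, -32, 1.3, 0, 0, 0, 0, 55, -55, 2.3, 0, 0, 0, 0, 55, -55, 2.3, 0, 0, 0, 0, 55, -55, 2.3, 0, 0, 0, 0, 55, -55, 2.3, 0, 0, 0, 0, 55, -55, 2.3, 0, 0, 0, 0, 55, -55, 2.3, 0, 0, 0, 0, 55, -51.2, 2.2, 0, 0, 0, 8.8, 55, 0, 0, 0, 0, 0, 0, 55, 0, 0, 0, 0, 0, 0]
}}

```text
t: 20.52
eef_pos: [0.5688, -0.2098, 0.1397]
eef_rot: [-179.8, -0.1, 75.5]
force: [0.8, 0.3, -0.7]
gripper_width: 0.055
```

```bash
python3 - <<'E'
from h import *
wpic("w12"); go(.5695,-.2105,75.5,.030)
E
```

```text
20.525 [ 0.5688 -0.2098  0.1397] [-1.7982e+02 -7.0000e-02  7.5540e+01] [ 0.8  0.3 -0.7] 0.055
t 20.57 pos [ 0.569  -0.2092  0.14  ] | translate first: [ -1.2   1.1 110. ] then rotz 0.09 | rot first then: [ -1.1   0.8 110. ] norm 110.0
```

View pics/w12.png

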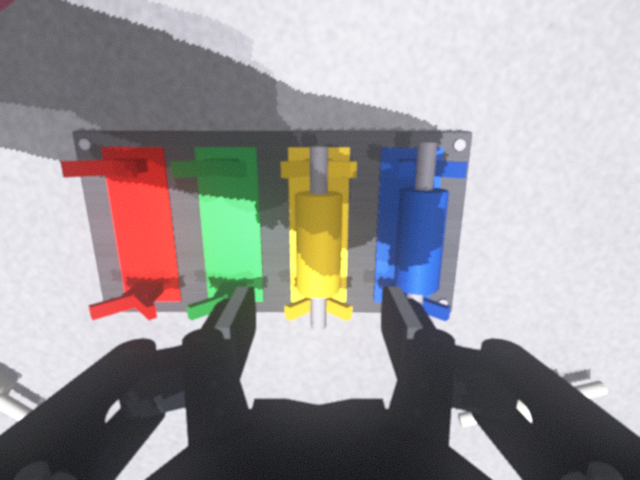

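The yellow roller's axis (318,240) is centred between the jaws. I'm grasping it.

{"method": "step_arm", "body": {
  "commands": [55, -0.6, 0.3, 30, 0, 0, 0, 55, 0, 0, 30, 0, 0, 0, 55, 0, 0, 25, 0, 0, 0, 55, 0, 0, 15, 0, 0, 0, 55, 0, 0, 9.5, 0, 0, 0, 55, 0, 0, 0, 0, 0, 0]
}}

```text
t: 21.32
eef_pos: [0.57, -0.2106, 0.0315]
eef_rot: [-180.0, -0.0, 75.6]
force: [0.5, 0.1, -0.3]
gripper_width: 0.0549
```

{"method": "step_arm", "body": {
  "commands": [25, 0, 0, 0, 0, 0, 0, 25, 0, 0, 0, 0, 0, 0, 25, 0, 0, 0, 0, 0, 0, 25, 0, 0, 0, 0, 0, 0, 25, 0, 0, 0, 0, 0, 0]
}}

```text
t: 21.95
eef_pos: [0.5684, -0.2108, 0.0328]
eef_rot: [-179.8, 0.0, 75.5]
force: [-5.1, 1.8, 5.2]
gripper_width: 0.0306
```

{"method": "step_arm", "body": {
  "commands": [25, 0, 0, -5, 0, 0, 0, 25, 0, 0, -15, 0, 0, 0, 25, 0, 0, -30, 0, 0, 0, 25, 0, 0, -40, 0, 0, 0, 25, 0, 0, -30, 0, 0, 0, 25, 0, 0, 0, 0, 0, 0, 25, 0, 0, 0, 0, 0, 0]
}}

```text
t: 22.82
eef_pos: [0.5699, -0.211, 0.1516]
eef_rot: [-180.0, -0.0, 75.5]
force: [-0.1, -0.6, -1.9]
gripper_width: 0.0305
```

```bash
python3 - <<'E'
from h import *
wpic("w13"); go(.5242,.2100,84.3)
E
```

```text
22.825 [ 0.5699 -0.211   0.1516] [-179.99   -0.     75.53] [-0.1 -0.6 -1.9] 0.0305
t 22.88 pos [ 0.5692 -0.2107  0.1507] | translate first: [ 396.1 -148.7    0.5] then rotz -8.77 | rot first then: [414.1 -86.6  -0. ] norm 423.0
```

View pics/w13.png

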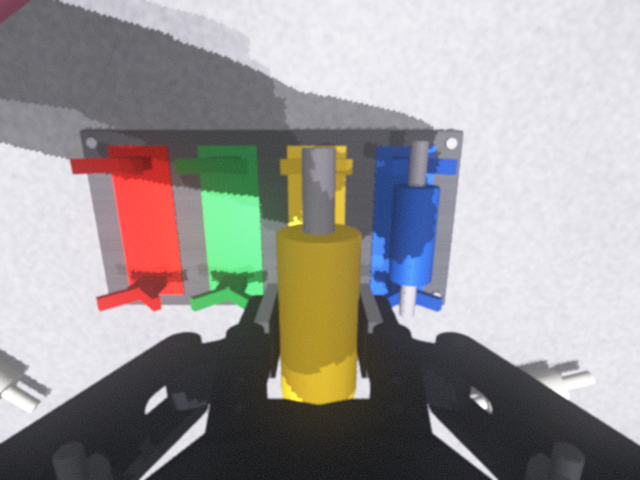

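{"method": "step_arm", "body": {
  "commands": [25, 28, -10.5, 0, 0, 0, 0, 25, 48, -18, 0, 0, 0, 0, 25, 48, -18, 0, 0, 0, 0, 25, 48, -18, 0, 0, 0, 0, 25, 48, -18, 0, 0, 0, 0, 25, 48, -18, 0, 0, 0, 0, 25, 48, -18, 0, 0, 0, 0, 25, 48, -18, 0, 0, 0, 0, 25, 32.1, -12.5, 0, 0, 0, -8.8, 25, 0, 0, 0, 0, 0, 0]
}}

```text
t: 24.12
eef_pos: [0.5231, 0.2115, 0.15]
eef_rot: [-179.8, 0.0, 84.5]
force: [-0.1, -0.1, -1.5]
gripper_width: 0.0303
```

{"method": "step_arm", "body": {
  "commands": [25, 0, 0, 10, 0, 0, 0, 25, 0, 0, 25, 0, 0, 0, 25, 0, 0, 25, 0, 0, 0, 25, 0, 0, 20, 0, 0, 0, 25, 0, 0, 10, 0, 0, 0, 25, 0, 0, 5, 0, 0, 0, 25, 0, 0, 0, 0, 0, 0]
}}

```text
t: 25.0
eef_pos: [0.525, 0.2093, 0.0568]
eef_rot: [-180.0, 0.0, 84.3]
force: [-0.8, -0.3, -1.4]
gripper_width: 0.0305
```

```bash
python3 - <<'E'
from h import *
wpic("w14"); go(.5242,.2100,84.3,.0325)
E
```

```text
25.0 [0.525  0.2093 0.0568] [-180.      0.     84.29] [-0.8 -0.3 -1.4] 0.0305
t 25.05 pos [0.5253 0.2096 0.0573] | translate first: [ 0.3 -1.2 24.8] then rotz 0.0 | rot first then: [ 0.3 -1.2 24.8] norm 25.0
```

View pics/w14.png

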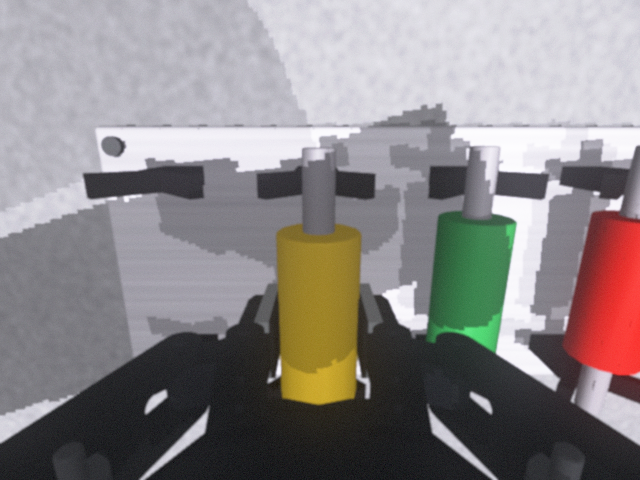

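The yellow shaft (318,190) is over its V centre (316,183), with green and red to the right. I'm lowering it.

{"method": "step_arm", "body": {
  "commands": [25, 0, -0.8, 8, 0, 0, 0, 25, 0, 0, 7, 0, 0, 0, 25, 0, 0, 4, 0, 0, 0, 25, 0, 0, 3, 0, 0, 0, 25, 0, 0, 1.5, 0, 0, 0, 25, 0, 0, 0, 0, 0, 0]
}}

```text
t: 25.8
eef_pos: [0.524, 0.2097, 0.0332]
eef_rot: [-180.0, 0.0, 84.3]
force: [-0.4, -0.2, -0.8]
gripper_width: 0.0307
```

{"method": "step_arm", "body": {
  "commands": [25, 0, 0, 1, 0, 0, 0, 25, 0, 0, 0, 0, 0, 0]
}}

```text
t: 26.05
eef_pos: [0.5243, 0.2098, 0.033]
eef_rot: [180.0, -0.0, 84.3]
force: [-1.2, -0.4, 3.5]
gripper_width: 0.0302
```

{"method": "step_arm", "body": {
  "commands": [36, 0, 0, 0, 0, 0, 0, 45, 0, 0, 0, 0, 0, 0, 54, 0, 0, 0, 0, 0, 0, 54, 0, 0, 0, 0, 0, 0, 54, 0, 0, -30, 0, 0, 0, 54, 0, 0, -40, 0, 0, 0, 54, 0, 0, -40, 0, 0, 0, 54, 0, 0, 0, 0, 0, 0, 54, 0, 0, 0, 0, 0, 0]
}}

```text
t: 27.18
eef_pos: [0.5236, 0.2096, 0.1418]
eef_rot: [-180.0, 0.0, 84.3]
force: [-0.3, 0.7, -0.3]
gripper_width: 0.054
```

```bash
python3 - <<'E'
from h import *
wpic("w15"); go(.638,-.2259,75.6)
E
```

```text
27.175 [0.5236 0.2096 0.1418] [-1.7996e+02  1.0000e-02  8.4330e+01] [-0.3  0.7 -0.3] 0.054
t 27.23 pos [0.5229 0.2094 0.141 ] | translate first: [-421.8  157.5   -0. ] then rotz 8.73 | rot first then: [-393.1  219.7    0. ] norm 450.0
```

View pics/w15.png

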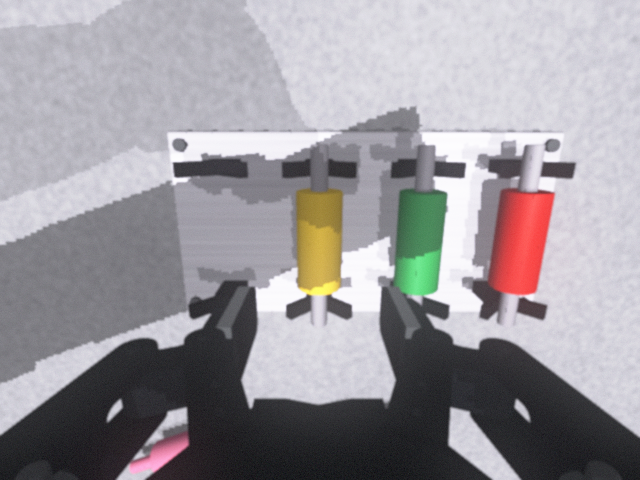

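{"method": "step_arm", "body": {
  "commands": [55, -28, 10.4, 0, 0, 0, 0, 55, -52, 19.3, 0, 0, 0, 0, 55, -52, 19.3, 0, 0, 0, 0, 55, -52, 19.3, 0, 0, 0, 0, 55, -52, 19.3, 0, 0, 0, 0, 55, -52, 19.3, 0, 0, 0, 0, 55, -52, 19.3, 0, 0, 0, 0, 55, -52, 19.3, 0, 0, 0, 0, 55, -30, 11.3, 0, 0, 0, 8.7, 55, 0, 0, 0, 0, 0, 0]
}}

```text
t: 28.48
eef_pos: [0.6376, -0.2279, 0.1398]
eef_rot: [-179.8, -0.0, 75.4]
force: [0.5, 0.5, -0.7]
gripper_width: 0.0549
```

```bash
python3 - <<'E'
from h import *
wpic("w16"); go(.638,-.2259,75.6,.030)
E
```

```text
28.475 [ 0.6376 -0.2279  0.1398] [-1.7984e+02 -2.0000e-02  7.5440e+01] [ 0.5  0.5 -0.7] 0.0549
t 28.52 pos [ 0.6371 -0.2262  0.1399] | translate first: [  0.3   1.2 109.9] then rotz -0.02 | rot first then: [  0.5   0.8 109.9] norm 110.0
```

View pics/w16.png

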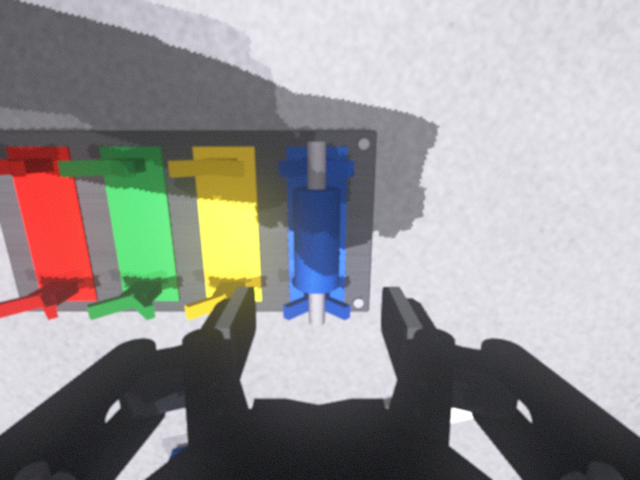

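The blue roller (317,240) is centred between the jaws. I'm grasping it.

{"method": "step_arm", "body": {
  "commands": [55, 0.3, 0, 30, 0, 0, 0, 55, 0, 0, 30, 0, 0, 0, 55, 0, 0, 25, 0, 0, 0, 55, 0, 0, 15, 0, 0, 0, 55, 0, 0, 9.5, 0, 0, 0, 55, 0, 0, 0, 0, 0, 0]
}}

```text
t: 29.28
eef_pos: [0.6381, -0.2248, 0.0324]
eef_rot: [-179.9, -0.0, 75.7]
force: [-0.2, 0.5, -0.5]
gripper_width: 0.0554
```

{"method": "step_arm", "body": {
  "commands": [25, 0, 0, 0, 0, 0, 0, 25, 0, 0, 0, 0, 0, 0, 25, 0, 0, 0, 0, 0, 0, 25, 0, 0, 0, 0, 0, 0, 25, 0, 0, 0, 0, 0, 0]
}}

```text
t: 29.9
eef_pos: [0.637, -0.2251, 0.034]
eef_rot: [-179.9, 0.0, 75.6]
force: [-4.4, 1.0, 3.9]
gripper_width: 0.0308
```

{"method": "step_arm", "body": {
  "commands": [25, 0, 0, -5, 0, 0, 0, 25, 0, 0, -15, 0, 0, 0, 25, 0, 0, -30, 0, 0, 0, 25, 0, 0, -40, 0, 0, 0, 25, 0, 0, -30, 0, 0, 0, 25, 0, 0, 0, 0, 0, 0, 25, 0, 0, 0, 0, 0, 0]
}}

```text
t: 30.78
eef_pos: [0.638, -0.2252, 0.1522]
eef_rot: [-180.0, -0.0, 75.6]
force: [-0.4, -0.2, -1.4]
gripper_width: 0.0303
```

```bash
python3 - <<'E'
from h import *
wpic("w17"); go(.4545,.2169,84.3)
E
```

```text
30.775 [ 0.638  -0.2252  0.1522] [-1.7996e+02 -1.0000e-02  7.5630e+01] [-0.4 -0.2 -1.4] 0.0303
t 30.82 pos [ 0.6374 -0.2249  0.1512] | translate first: [ 382.6 -286.8    1. ] then rotz -8.67 | rot first then: [ 421.5 -225.9   -0. ] norm 478.0
```

View pics/w17.png

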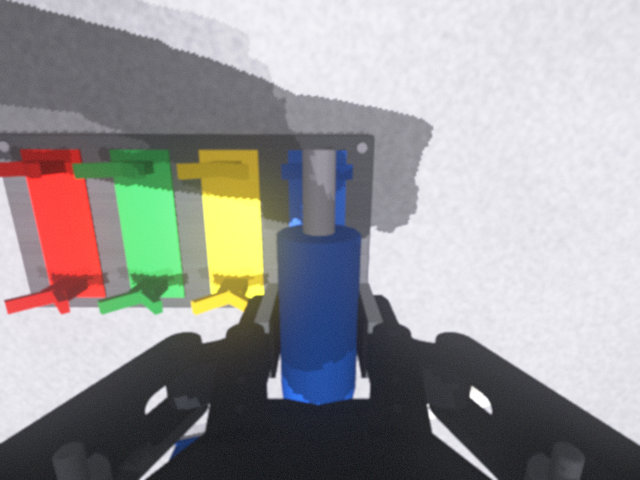

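{"method": "step_arm", "body": {
  "commands": [25, 26, -19.5, 0, 0, 0, 0, 25, 46, -34.5, 0, 0, 0, 0, 25, 46, -34.5, 0, 0, 0, 0, 25, 46, -34.5, 0, 0, 0, 0, 25, 46, -34.5, 0, 0, 0, 0, 25, 46, -34.5, 0, 0, 0, 0, 25, 46, -34.5, 0, 0, 0, 0, 25, 46, -34.5, 0, 0, 0, 0, 25, 34.6, -26.5, 0, 0, 0, -8.7, 25, 0, 0, 0, 0, 0, 0]
}}

```text
t: 32.08
eef_pos: [0.4521, 0.2183, 0.151]
eef_rot: [-179.8, 0.1, 84.6]
force: [-0.0, -1.3, -1.7]
gripper_width: 0.0303
```

{"method": "step_arm", "body": {
  "commands": [25, 0, 0, 10, 0, 0, 0, 25, 0, 0, 25, 0, 0, 0, 25, 0, 0, 25, 0, 0, 0, 25, 0, 0, 20, 0, 0, 0, 25, 0, 0, 10, 0, 0, 0, 25, 0, 0, 5, 0, 0, 0, 25, 0, 0, 0, 0, 0, 0]
}}

```text
t: 32.95
eef_pos: [0.4551, 0.2163, 0.0578]
eef_rot: [-180.0, 0.0, 84.3]
force: [-1.1, 0.6, -0.7]
gripper_width: 0.0302
```

```bash
python3 - <<'E'
from h import *
wpic("w18"); go(.4545,.2169,84.3,.034)
E
```

```text
32.95 [0.4551 0.2163 0.0578] [-180.      0.     84.28] [-1.1  0.6 -0.7] 0.0302
t 33.0 pos [0.4555 0.2165 0.0582] | translate first: [ 0.3 -1.  24.2] then rotz -0.0 | rot first then: [ 0.3 -1.  24.2] norm 24.0
```

View pics/w18.png

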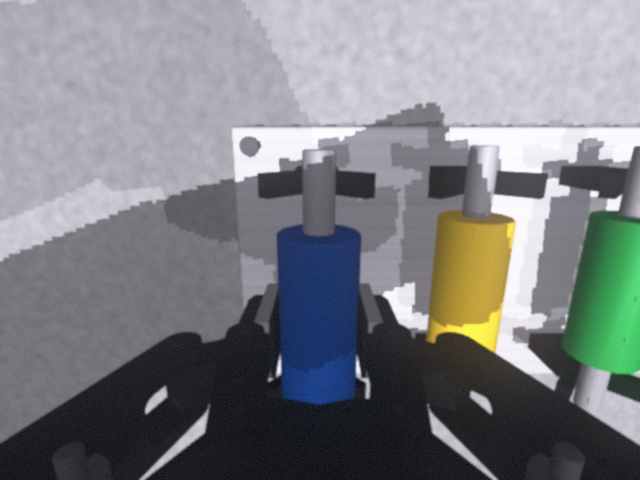

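The blue shaft (319,190) is over the V centre (316,183) of the nearest nest. I'm lowering it.

{"method": "step_arm", "body": {
  "commands": [25, 0, -0.8, 8, 0, 0, 0, 25, 0, 0, 7, 0, 0, 0, 25, 0, 0, 4, 0, 0, 0, 25, 0, 0, 3, 0, 0, 0, 25, 0, 0, 1.5, 0, 0, 0, 25, 0, 0, 0, 0, 0, 0]
}}

```text
t: 33.75
eef_pos: [0.4542, 0.2167, 0.0344]
eef_rot: [180.0, -0.0, 84.3]
force: [1.0, 0.6, -1.0]
gripper_width: 0.0302
```

{"method": "step_arm", "body": {
  "commands": [25, 0, 0, 1, 0, 0, 0, 25, 0, 0, 0, 0, 0, 0]
}}

```text
t: 34.0
eef_pos: [0.4544, 0.2168, 0.034]
eef_rot: [180.0, -0.0, 84.3]
force: [-1.5, 0.2, 4.0]
gripper_width: 0.0301
```

{"method": "step_arm", "body": {
  "commands": [36, 0, 0, 0, 0, 0, 0, 45, 0, 0, 0, 0, 0, 0, 54, 0, 0, 0, 0, 0, 0, 54, 0, 0, 0, 0, 0, 0, 54, 0, 0, -30, 0, 0, 0, 54, 0, 0, -40, 0, 0, 0, 54, 0, 0, -40, 0, 0, 0, 54, 0, 0, 0, 0, 0, 0]
}}

```text
t: 35.0
eef_pos: [0.4572, 0.2177, 0.147]
eef_rot: [179.6, -0.2, 84.3]
force: [-0.1, -0.1, -1.1]
gripper_width: 0.0539
```

{"method": "step_arm", "body": {
  "commands": [55, 0, 30, -30, 0, 0, 0, 55, 0, 40, -40, 0, 0, 0, 55, 0, 30, -30, 0, 0, 0, 55, 0, 0, 0, 0, 0, 0, 55, 0, 0, 0, 0, 0, 0]
}}

```text
t: 35.62
eef_pos: [0.5521, 0.2065, 0.2413]
eef_rot: [-179.8, 0.1, 84.3]
force: [-0.7, -0.2, -0.5]
gripper_width: 0.0548
```

```bash
python3 - <<'E'
from h import *
s=wpic("w19")
for n in ("scene","side"): cv2.imwrite(f"pics/{n}9.png",bot.read_camera(n)[:,:,::-1])
E
```

```text
35.625 [0.5521 0.2065 0.2413] [-1.7979e+02  7.0000e-02  8.4320e+01] [-0.7 -0.2 -0.5] 0.0548
```

View pics/w19.png

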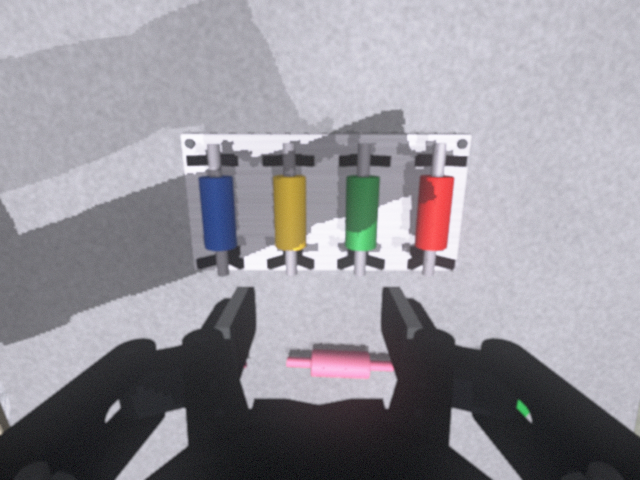

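View pics/side9.png

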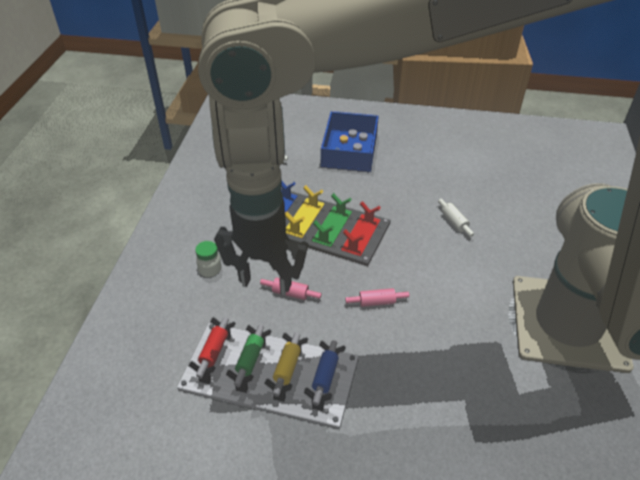

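View pics/scene9.png

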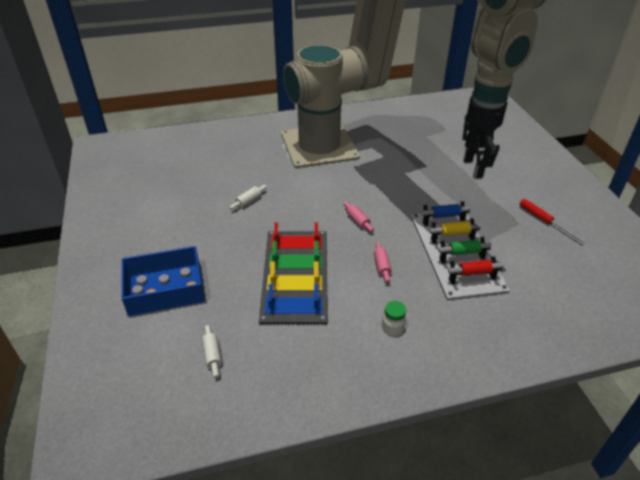

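All four rollers lie in the nests in the order blue, yellow, green, red going outward. The jar still stands at (395,318). I'll do a quick numeric check, then hand in.

```bash
python3 - <<'E'
from h import *
P=loadcam("w19"); j=np.array([.559,.2065]);a=-.099;R=np.array([[np.cos(a),np.sin(a)],[-np.sin(a),np.cos(a)]])
for n,u,v in [("b",(213,145),(223,274)),("y",(288,145),(291,275)),("g",(364,145),(360,274)),("r",(440,144),(428,274))]:
    A=R@(ray(P,u,.0505)[:2]-j);B=R@(ray(P,v,.0505)[:2]-j);d=A-B;print(n,((A+B)*500).round(1),"len",(1000*np.linalg.norm(d)).round(0),"ang",np.arctan2(-d[0],d[1]).round(3))
print(bot.finish_job())
E
```

```text
b [-106.    -0.5] len 128.0 ang -0.004
y [-36.1  -1. ] len 129.0 ang -0.0
g [34.8 -0.4] len 128.0 ang 0.004
r [1.049e+02 1.000e-01] len 129.0 ang 0.001
the job is handed in; nothing more can be done
None
```

I moved all four rollers from the rack to the jig in reverse order and handed the job in at about 36 s. From nearest to farthest nest they now lie blue, yellow, green, red; on the rack the order was red, green, yellow, blue. I lowered each one until the wrist force showed contact (about 4 N), then opened the fingers and lifted straight up.

- **Final position check:** in the last wrist picture each roller is within about 1.1 mm of its nest centre along the row. Along the shaft they are within 1 mm, and within 0.004 rad of the jig's y.
- **Seating height:** I did not measure this separately. It rests on the contact force, on release heights that matched the pick-up heights, and on the pictures showing the shafts down in the Vs.
- **Bystanders:** the jar stands where it was, and the pink and white look-alikes are untouched.
- **Disagreement:** the first fits from the fixed cameras differed by 4–8 mm between views, so I used the wrist-camera positions instead. The wrist views of the jig agreed with each other to about 1 mm.

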